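Square up the swivel vice and bolt it

ROBOT

A 6-joint arm with a two-finger parallel gripper is mounted at the origin on a cart in front of the work surface, level with it; the furniture and walls round the work are solid. World frame = base frame: x ahead of the robot, y to its left, z up, the work surface at z = 0. Lengths are in m, angles in degrees, forces in N, time in s.
With the tool pointing down it reaches from about 0.4 to 0.825 m from the base axis. Payload 7 kg.
Tool frame: the origin (TCP) lies midway between the tips of the shut fingers; the grasp point (between the pads) lies ctrl.tcp_to_grasp behind it (ctrl.tcp_to_grasp is the distance from the TCP to the grasp point, in m); z points along the fingers, y is the line along which they close (so a half turn about z gives the same grasp; the last joint's range is limited). The gripper opens to 88 mm and grips with 3 to 60 N. Pads are 19 mm wide; open, the fingers measure 130 mm over their backs; the gripper's body (78 mm by 193 mm) begins 47 mm behind the grasp point.
Start: joints at [82.741, 20.546, 0.682, 0, -70.136, -16.507], TCP at [0.272, 0.618, 0.195] pointing down, gripper open.
Joint ranges: [-176.03, 176.03], [-82.01, 121.73], [-58.28, 71.71], [-173.87, 95.51], [-174.79, -0.11], [-173.66, 173.66]. Speed limits (degrees/s): [136.94, 136.94, 172.46, 180, 180, 180].

INTERFACE

Orientations are given as [roll, pitch, yaw] about the fixed x, y, z axes, in that order (R = Rz(yaw) Ry(pitch) Rx(roll)).
In Python, from plant import ctrl, imaging, close_job gives the robot as it stands.
- The arm moves only by the shell command python3 -m crank 'ROWS'. ROWS is JSON, a list of rows, each a list of 3 entries, a list of its own where there are three numbers: the shift along the world's x, y, z in m, then the turn, a rotation vector about the world's x, y, z in degrees, then the opening, from -1 (shut) to 1 (fully open), so that 0 is half open. A call has 1 to 12 rows; each row shifts and turns the commanded pose from where the row before left it; what a row does not reach is not made up. A row lasts 1/10 s, in which the tool goes at most 50 mm and 8.59 degrees, less where a joint would pass 70% of its speed; a pose out of reach is approached as far as the arm can. A call is refused whole if a number of a shift passes 0.05 or a number of a turn 8.59, either way. A call with a gripper value outside its range is refused whole. The fingers move at their own pace and stop on an object; the grip force is fixed at half the most. Time passes only in rows, so rows that do not move let the fingers close. It gives the time, the measured TCP pose, the force, the opening and the grip force at its end, in the units of the state.
- ctrl.get_obs(): the state, without advancing time (a new reading comes with each control period).
- imaging.snapshot(name): name is "scene" or "side" or "wrist"; returns (picture, depth): 384x512x3 uint8, blue, green, red; 384x512 float32, m along the optical axis (not along the pixel's ray), 0 where there is no reading.
- imaging.camera_model(name): a dict with "mtx" (3x3 intrinsics, pixels), "R" (3x3) and "t" (3): a world point X has camera coordinates R X + t. Camera axes: x right, y down, z forward; pixel columns grow to the right and rows downward; lengths in m; the calibration is good to about 2 mm. A picture is of the moment at which its call begins: read the wrist's pose just before it. camera_model takes no time and is no camera call; for the wrist camera it gives the pose at the moment of the call.
- close_job(): hands the job in; it is judged then, once.
The state is a dict: "clock": time; "joint_pos": joint angles; "qvel": joint speeds; "tau": joint torques, N m; "tool_pos": TCP position; "orientation": TCP orientation; "force": force on the tool from outside, world axes, zero at the start; "moment": the same for the moment, N m; "opening": finger opening in m; "gripper_force": force on a finger pad.
Only numpy, scipy, OpenCV 4.12 (cv2) and the standard library are available. Lean on these libraries where they do the work, as an engineer would, in place of code of your own. Each camera call takes 0.05 s, during which the arm holds its last target. There are 200 camera calls.

TASK

The small vice stands askew on its swivel base. With closed fingertips push it round until it stands square again, its solid fixed jaw towards the front of the bench and its screw to the back, so that the slot beside the vice faces the lock bolt; then push the bolt fully home through that slot, so that the vice can no longer swivel. Only push: do not take the vice or the bolt between the fingers, and leave the loose things round it alone.

Things in the scene. Friction and masses are not known exactly. Their poses are not given: they have to be found in the camera images.
- swivel_base: Grey fixed base of the swivel: round flange 176 mm across, 10 mm thick. Origin on the swivel axis, at bench height. A tongue with bolt and dark bolt guide (x -21 to 21, y -128 to -92 mm, 28.5 mm high) lies on its -y side; an ear, 16 mm high, reaches to y = +118 mm. Its -x side looks to the front of the bench, towards the robot, give or take 15 degrees.
- swivel (a joint): Turn of the steel index plate and the vice on it, rad, counter-clockwise from above; 0 = square: the vice's fixed jaw to the front (-x of the base), screw to the back, the wanted slot facing the bolt. Starts at -1.0 to -0.4 (fixed jaw swung to the left); stops at -1.4 and 1.4. It stays where it is left; about 5 N at 50 mm from the axis turns it.
- slot_mouth (a point): Mouth of the wanted slot, mid-width on the rim of the index plate, 75 mm from the axis, 18 mm above the bench; turns with the plate. The plate is 150 mm across, its top 24 mm above the bench, with four rim slots 90 degrees apart, 18 mm wide and 28 mm deep; the wanted one is beside the vice, on the vice's own +y side.
- vice: Small blue machine vice, 138 x 70 x 46 mm, screwed on the plate, turning with it. Origin on the axis at its underside, 24 mm above the bench. Its -x end has the screw with a thin cross handle (62 mm long, at x = -64 mm); its +x end is the fixed jaw, a block x 39 to 67, y -30 to 30 mm, 22 to 46 mm above the origin, with flat sides to push on. Bed 64 mm wide, 14 mm high.
- bolt (a joint): Travel of the lock bolt, m, along +y of the base towards the axis: 0 drawn back (start), 0.030 fully home, its thumb plate against the guide (a firm stop). About 2 N of friction holds it wherever it is left. It passes 0.005 only if a slot faces it: the nose enters if the plate is within about 0.08 rad and then centres the plate.
- bolt_plate (a point): Centre of the back face of the bolt's upright thumb plate, the face to push on, 35 mm above the bench; axes as the base's. The plate is 34 mm wide (x), 8 mm thick, 12 to 58 mm above the bench. The point is 166 mm from the axis on the base's -y side when drawn back, 136 mm when home.
- bolt_nose (a point): Tip of the bolt's nose, 17 mm above the bench, 80 mm from the axis when drawn back, 50 mm when home. The bolt is a flat steel bar 14 mm wide and 10 mm high, bevelled to 6 mm over its last 8 mm.
- screwdriver: Loose orange-handled screwdriver, 190 mm long, 27 mm thick, lying left of the base. Origin at its middle, underside.
- oil_bottle: Loose small oil bottle with a red spout, 34 mm wide, 95 mm high, standing left of the base. Origin at its foot.
- stop_block: Loose aluminium stop block, 36 x 60 x 22 mm, lying behind the bolt guide. Origin at its underside.

How it is judged:
By the outcome, as a careful person would: the job done as asked, in the order asked, and still so for the second after the job is handed in, with the robot touching nothing.
It also fails if it takes over 51 s, if anything falls off the work surface, if the arm or the gripper's body presses on something with over 40 N, if the wrist force passes 120 N, or if a joint passes its speed limit or range.

## Working session

There is one attempt and no reset: what is moved stays moved. The work goes in short steps, Python scripts to look and compute and a shell command to move; the robot and the scene stay as the last step left them, time stands still between calls to the robot, and variables do not carry over. Pictures are saved under pics/ and viewed, at most 10 in all, crops included, and the job is handed in when it is done.

```bash
mkdir -p pics; ls; python3 - <<'E'
from plant import ctrl, imaging
import cv2, numpy as np
o=ctrl.get_obs(); print(o, ctrl.tcp_to_grasp)
ims=[]
for n in("scene","side"):
    p,d=imaging.snapshot(n); np.savez(f"{n}0.npz",p=p,d=d); cv2.imwrite(f"pics/{n}0.png",p)
    m=imaging.camera_model(n); print(n,m)
E
```

```text
pics
{'clock': 0.0, 'joint_pos': array([ 8.27409672e+01,  2.05919860e+01,  6.33456641e-01, -1.94941597e-02,
       -7.01372593e+01, -1.65062537e+01]), 'qvel': array([ 0.00282827, -0.06967903,  0.00282024, -0.07123695, -0.08488825,
        0.01661276]), 'tau': array([ 4.60474203e-04, -5.82712519e+01,  2.93043101e+01,  6.99726105e+00,
        6.83893843e-03, -1.48835288e-04]), 'tool_pos': array([0.27183868, 0.61723638, 0.19361609]), 'orientation': array([ 1.79902952e+02, -9.64754253e-03, -2.37719171e+01]), 'force': array([-0.72499808,  1.15974934,  0.301766  ]), 'moment': array([ 0.02316211, -0.02854937, -0.01643799]), 'gripper_force': 0.0, 'opening': 0.08781297253733358} 0.0188
scene {'mtx': array([[389.56628628,   0.        , 255.6176327 ],
       [  0.        , 389.56628628, 190.56696112],
       [  0.        ,   0.        ,   1.        ]]), 'R': array([[ 0.83658467, -0.54735744, -0.0229331 ],
       [-0.34148638, -0.48828189, -0.80309891],
       [ 0.42838434,  0.67969158, -0.59540425]]), 't': array([-0.41108067,  0.29806268,  0.82040473])}
side {'mtx': array([[366.90231025,   0.        , 258.78893884],
       [  0.        , 366.90231025, 198.07560727],
       [  0.        ,   0.        ,   1.        ]]), 'R': array([[-9.84171329e-01, -1.77219158e-01,  4.06229374e-04],
       [-8.83067263e-02,  4.88413826e-01, -8.68132396e-01],
       [ 1.53651285e-01, -8.54426886e-01, -4.96332528e-01]]), 't': array([0.54218767, 0.0393519 , 1.08651995])}
```

View pics/scene0.png

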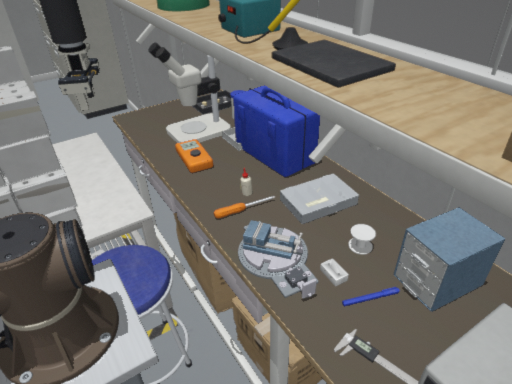

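View pics/side0.png

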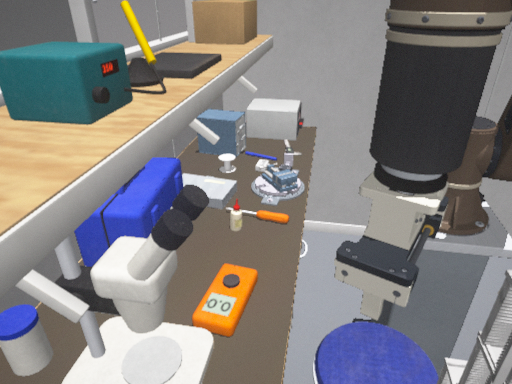

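The scene view shows the vice on its plate at about (272,245), the bolt and guide near (298,285), the stop block at (335,271), the screwdriver at (240,208) and the bottle at (246,184). In the side view the vice is at (280,180). Next I'll crop and compute world points from depth.

```bash
cat > h.py <<'E'
import numpy as np, cv2
from plant import imaging
def world(d,m):
    K,R,t=m["mtx"],m["R"],m["t"]
    v,u=np.mgrid[:d.shape[0],:d.shape[1]]
    c=np.stack([(u-K[0,2])/K[0,0]*d,(v-K[1,2])/K[1,1]*d,d],-1)
    return (c-t)@R
def ray(u,v,z,m):
    K,R,t=m["mtx"],m["R"],m["t"]
    o=-R.T@t; r=R.T@np.linalg.inv(K)@[u,v,1]
    return o+r*(z-o[2])/r[2]
E
python3 - <<'E'
from h import *
f=np.load("scene0.npz"); p,d=f["p"],f["d"]; m=imaging.camera_model("scene")
W=world(d,m)
cv2.imwrite("pics/crop0.png",cv2.resize(p[205:305,205:355],None,fx=5,fy=5,interpolation=cv2.INTER_CUBIC))
for u,v in[(272,243),(262,262),(308,288),(298,283),(335,271),(236,210),(246,190),(258,232),(295,245),(300,190),(363,240)]: print(u,v,W[v,u].round(3))
# ortho height map stats around the base
x=W[...,0];y=W[...,1];z=W[...,2]
c=W[243,272]
for lo,hi in[(.006,.014),(.020,.028),(.06,.08)]:
    k=(z>lo)&(z<hi)&(np.hypot(x-c[0],y-c[1])<.12)&(d>0); print(lo,k.sum(),W[k].min(0).round(3),W[k].max(0).round(3),W[k].mean(0).round(3))
E
```

```text
272 243 [ 0.493 -0.073  0.045]
262 262 [ 0.452 -0.088  0.017]
308 288 [ 0.481 -0.226  0.04 ]
298 283 [ 0.483 -0.19   0.02 ]
335 271 [ 0.575 -0.212  0.021]
236 210 [0.504 0.121 0.014]
246 190 [0.572 0.176 0.023]
258 232 [ 0.094 -0.637  0.718]
295 245 [ 0.547 -0.096  0.027]
300 190 [0.694 0.07  0.036]
363 240 [ 0.68  -0.193  0.049]
0.006 940 [ 0.413 -0.191  0.006] [0.588 0.045 0.014] [ 0.479 -0.112  0.009]
0.02 941 [ 0.427 -0.192  0.02 ] [ 0.576 -0.003  0.028] [ 0.487 -0.104  0.024]
0.06 460 [ 0.437 -0.117  0.06 ] [0.543 0.007 0.072] [ 0.479 -0.041  0.067]
```

View pics/crop0.png

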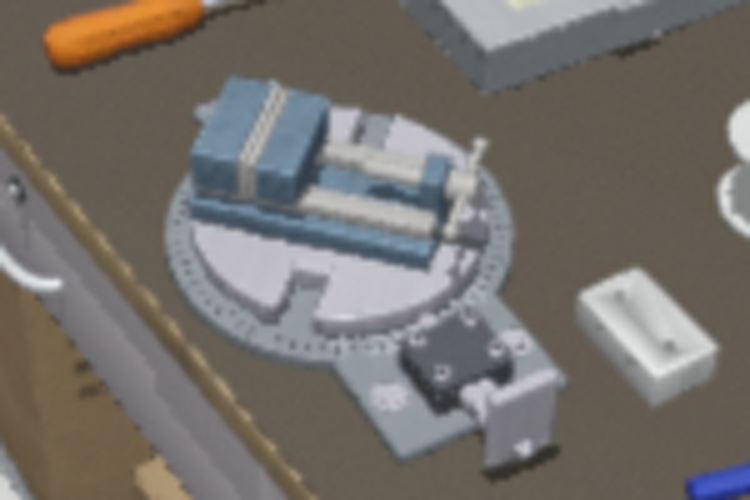

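The crop shows the fixed jaw at front-left (crop 260,140), the wanted slot at front-right (300,300) and the thumb plate at (520,420). The axis is at about (0.50, -0.073), so the jaw has to be pushed counter-clockwise, from its left/back side. I'll move above the place with the fingers shut.

```bash
python3 -m crank '[[[0.017,-0.05,0.012],[0,0,6],-1],[[0.017,-0.05,0.012],[0,0,6],-1],[[0.017,-0.05,0.012],[0,0,6],-1],[[0.017,-0.05,0.012],[0,0,6],-1],[[0.017,-0.05,0.012],[0,0,0],-1],[[0.017,-0.05,0.012],[0,0,0],-1],[[0.017,-0.05,0.012],[0,0,0],-1],[[0.017,-0.05,0.012],[0,0,0],-1],[[0.017,-0.05,0.012],[0,0,0],-1],[[0.017,-0.05,0],[0,0,0],-1],[[0.017,-0.05,0],[0,0,0],-1],[[0,0,0],[0,0,0],-1]]'
python3 - <<'E'
from h import *
from plant import ctrl
o=ctrl.get_obs(); print(o["joint_pos"],o["tool_pos"],o["orientation"],o["force"])
m=imaging.camera_model("wrist"); p,d=imaging.snapshot("wrist")
np.savez("w0.npz",p=p,d=d,**m); cv2.imwrite("pics/w0.png",p); print(-m["R"].T@m["t"],m["R"])
E
```

```text
clock: 1.3
tool_pos: [0.4461, 0.1028, 0.2943]
orientation: [180.0, 0.0, -0.1]
force: [-0.5, -0.3, 0.8]
opening: 0.0017
gripper_force: 0.0
[ 3.77687720e+01 -3.62431585e+00 -1.54404756e+01  2.70287285e-02
 -7.82116902e+01  5.21225493e+01] [0.44608909 0.10275876 0.29431209] [ 1.79962018e+02  5.74042921e-03 -1.03152311e-01] [-0.49391362 -0.26874734  0.82695446]
[0.51853815 0.10319866 0.48405331] [[-1.25771013e-03 -9.99998857e-01  8.39531593e-04]
 [-9.64088487e-01  1.43550607e-03  2.65577351e-01]
 [-2.65578252e-01 -4.75363419e-04 -9.64089190e-01]]
```

View pics/w0.png

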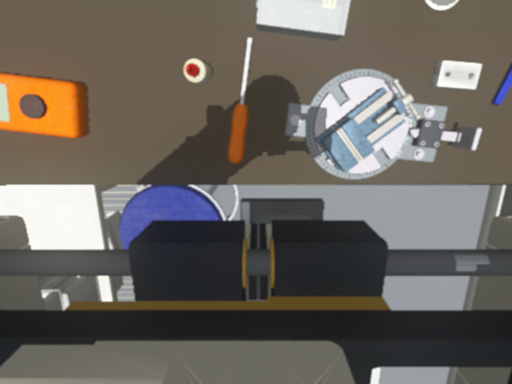

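The wrist view (up = +x, left = +y) shows the vice at (365,125), jaw end at (345,148), screw at (405,95), ear at (298,120), thumb plate at (475,138), screwdriver at (240,130) and bottle at (196,70). Now I'll measure from depth.

```bash
cat > meas.py <<'E'
from h import *
def meas(p,d,m):
    W=world(d,m); x,y,z=W[...,0],W[...,1],W[...,2]; ok=d>0
    r=np.hypot(x-.5,y+.073)
    hsv=cv2.cvtColor(p,cv2.COLOR_BGR2HSV)
    out={}
    fl=ok&(z>.005)&(z<.014)&(r<.092)        # flange
    pts=W[fl][:,:2].astype(np.float32)
    h=cv2.convexHull(pts)[:,0]; out["flange circle"]=cv2.minEnclosingCircle(h)
    pl=ok&(z>.019)&(z<.029)&(r<.085); out["plate circle"]=cv2.minEnclosingCircle(W[pl][:,:2].astype(np.float32))
    c=np.array(out["flange circle"][0])
    tp=ok&(z>.045)&(z<.065)&(y<c[1]-.12)&(y>c[1]-.2)&(abs(x-c[0])<.08)
    if tp.sum()>5:
        out["thumb top"]=(tp.sum(),W[tp].mean(0),cv2.minAreaRect(W[tp][:,:2].astype(np.float32)))
    ea=ok&(z>.012)&(z<.020)&(y>c[1]+.08)&(y<c[1]+.125)&(abs(x-c[0])<.05)
    if ea.sum()>5: out["ear"]=(ea.sum(),W[ea].mean(0),cv2.minAreaRect(W[ea][:,:2].astype(np.float32)))
    jt=ok&(z>.065)&(z<.075)&(r<.08)&(hsv[...,0]>90)&(hsv[...,0]<125)&(hsv[...,1]>60)
    n,l,s,_=cv2.connectedComponentsWithStats(jt.astype(np.uint8)); 
    if n>1:
        k=l==1+s[1:,4].argmax(); q=W[k][:,:2]; b=cv2.minAreaRect(q.astype(np.float32)); out["jaw top"]=(k.sum(),W[k].mean(0),b)
    gd=ok&(z>.024)&(z<.033)&(y<c[1]-.085)&(y>c[1]-.135)&(abs(x-c[0])<.06)
    if gd.sum()>5: out["guide"]=(gd.sum(),W[gd].mean(0),cv2.minAreaRect(W[gd][:,:2].astype(np.float32)))
    for k,v in out.items(): print(k,v)
E
python3 - <<'E'
from meas import *
f=np.load("w0.npz"); m=dict(mtx=f["mtx"],R=f["R"],t=f["t"]); meas(f["p"],f["d"],m)
W=world(f["d"],m)
for u,v in [(240,130),(196,70),(459,75),(470,138),(434,133),(298,120),(345,148)]: print(u,v,W[v,u].round(4))
E
```

```text
flange circle ((0.4999697804450989, -0.07297305017709732), 0.09201470762491226)
plate circle ((0.5000760555267334, -0.0729774609208107), 0.08497939258813858)
thumb top (np.int64(238), array([ 0.48584312, -0.21904742,  0.05360717]), ((0.485480397939682, -0.22039860486984253), (0.008050037547945976, 0.03356460481882095), 84.15068817138672))
ear (np.int64(74), array([0.5067495 , 0.02758167, 0.01588464]), ((0.5007802248001099, 0.028236841782927513), (0.06470939517021179, 0.04203787073493004), 0.22634920477867126))
jaw top (np.int64(554), array([ 0.46689632, -0.0172072 ,  0.06951498]), ((0.4676472246646881, -0.01578349992632866), (0.05806373432278633, 0.022522209212183952), 38.1381721496582))
guide (np.int64(487), array([ 0.49120488, -0.17254466,  0.02842168]), ((0.4905064105987549, -0.1732110232114792), (0.03193894028663635, 0.04183576628565788), 86.77275085449219))
240 130 [0.4967 0.1312 0.0242]
196 70 [0.5781 0.1863 0.0712]
459 75 [ 0.5778 -0.2033  0.021 ]
470 138 [ 0.4855 -0.2182  0.0488]
434 133 [ 0.4918 -0.175   0.0282]
298 120 [0.5118 0.0385 0.0148]
345 148 [ 0.473  -0.024   0.0688]
```

```bash
python3 - <<'E'
from meas import *
from scipy.optimize import least_squares
for n in("w0","scene0"):
    f=np.load(n+".npz"); m=dict(mtx=f["mtx"],R=f["R"],t=f["t"]) if n=="w0" else imaging.camera_model("scene")
    W=world(f["d"],m); z=W[...,2]
    c=np.array([.502,-.062])
    for nm,lo,hi,R in(("flange",.006,.014,.088),("plate",.02,.028,.075)):
        cc=c.copy()
        for it in range(4):
            r=np.hypot(W[...,0]-cc[0],W[...,1]-cc[1]); a=np.degrees(np.arctan2(W[...,1]-cc[1],W[...,0]-cc[0]))%360
            k=(z>lo)&(z<hi)&(r<R+.01)&(r>R-.02)
            E=[]
            for b in range(0,360,6):
                if nm=="flange" and (abs(b-90)<42 or abs(b-270)<42): continue
                s=k&(a>=b)&(a<b+6)
                if s.sum()>3: E.append(W[s][r[s].argmax(),:2])
            E=np.array(E)
            cc=least_squares(lambda q:np.hypot(*(E-q).T)-R,cc,loss="soft_l1",f_scale=.001).x
        e=np.hypot(*(E-cc).T)-R
        print(n,nm,len(E),cc.round(4),np.abs(e).mean().round(4),np.median(e).round(4))
E
```

```text
w0 flange 34 [ 0.5018 -0.0601] 0.0005 -0.0005
w0 plate 51 [ 0.5019 -0.0603] 0.0008 -0.0003
scene0 flange 26 [ 0.5006 -0.0631] 0.0009 -0.0007
scene0 plate 35 [ 0.5009 -0.0635] 0.0014 -0.0008
```

Axis at (0.502,-0.061), from flange and plate fits with residuals under 1 mm. Base yaw is -5.9°, which the thumb plate's bearing and its edge angle both give. The jaw lies along 128°, so the swivel is about -0.81 rad. I'll go over the start point (0.513,0.026), turning to yaw -6, and descend to 0.09 first.

```bash
python3 -m crank '[[[0.034,-0.039,-0.01],[0,0,-3],-1],[[0.033,-0.038,-0.01],[0,0,-3],-1],[[0,0,-0.045],[0,0,0],-1],[[0,0,-0.045],[0,0,0],-1],[[0,0,-0.045],[0,0,0],-1],[[0,0,-0.045],[0,0,0],-1],[[0,0,0],[0,0,0],-1],[[0,0,0],[0,0,0],-1]]'
```

```text
clock: 2.15
tool_pos: [0.51, 0.0342, 0.0955]
orientation: [179.9, 0.1, -5.7]
force: [0.3, -0.1, 1.1]
opening: 0.0004
gripper_force: 0.0
```

```bash
python3 -m crank '[[[0,0,-0.022],[0,0,0],-1],[[0,0,-0.022],[0,0,0],-1],[[0,0,0],[0,0,0],-1]]'
python3 - <<'E'
from meas import *
m=imaging.camera_model("wrist"); p,d=imaging.snapshot("wrist")
cv2.imwrite("pics/w1.png",p); meas(p,d,m)
E
```

```text
clock: 2.45
tool_pos: [0.5101, 0.0341, 0.0516]
orientation: [-180.0, 0.0, -5.7]
force: [-0.7, -0.0, 0.6]
opening: 0.0005
gripper_force: 0.0
flange circle ((0.5000568628311157, -0.07303884625434875), 0.09203922003507614)
plate circle ((0.5008865594863892, -0.07311775535345078), 0.08497603982686996)
ear (np.int64(176), array([0.51448537, 0.03395992, 0.01564927]), ((0.5203008055686951, 0.029199764132499695), (0.037965841591358185, 0.03530700504779816), 78.06930541992188))
jaw top (np.int64(155), array([ 0.50970262, -0.03401561,  0.06792049]), ((0.5076748132705688, -0.03708250820636749), (0.025020107626914978, 0.007229382637888193), 56.68120193481445))
guide (np.int64(246), array([ 0.49879164, -0.16106554,  0.02848191]), ((0.5000077486038208, -0.16188329458236694), (0.026238255202770233, 0.007783124223351479), 1.1644095182418823))
```

View pics/w1.png

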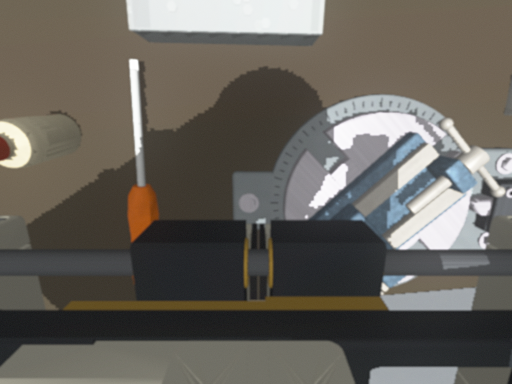

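The close view shows the finger blocks at (260,260) clear of the screwdriver (140,210) and the vice. The jaw is hidden under the right-hand block. Pushing along the planned arc, first half.

```bash
python3 -m crank '[[[-0.004,-0.007,0],[0,0,0],-1],[[-0.006,-0.005,0],[0,0,0],-1],[[-0.007,-0.004,0],[0,0,0],-1],[[-0.007,-0.003,0],[0,0,0],-1],[[-0.007,-0.003,0],[0,0,0],-1],[[0,0,0],[0,0,0],-1]]'
python3 - <<'E'
from h import *
p,d=imaging.snapshot("scene"); m=imaging.camera_model("scene"); np.savez("s1.npz",p=p,d=d)
cv2.imwrite("pics/s1.png",cv2.resize(p[185:305,195:345],None,fx=4,fy=4,interpolation=cv2.INTER_CUBIC))
E
```

```text
clock: 3.1
tool_pos: [0.4777, 0.0111, 0.0512]
orientation: [-180.0, 0.0, -5.8]
force: [-0.0, -0.1, 0.5]
opening: 0.0008
gripper_force: 0.0
```

View pics/s1.png

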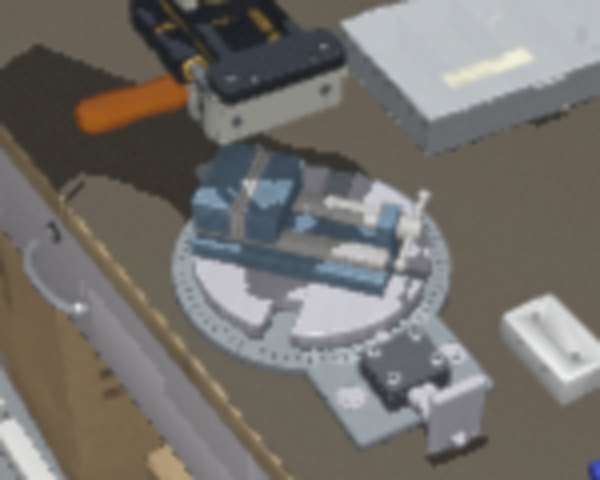

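```bash
cat > jaw.py <<'E'
from h import *
A=np.array([.502,-.061]); YAW=-5.9
def jaw(p,d,m,verbose=True):
    W=world(d,m); hsv=cv2.cvtColor(p,cv2.COLOR_BGR2HSV); r=np.hypot(W[...,0]-A[0],W[...,1]-A[1])
    k=(d>0)&(W[...,2]>.064)&(W[...,2]<.075)&(r<.085)&(hsv[...,0]>90)&(hsv[...,0]<125)&(hsv[...,1]>50)
    n,l,s,_=cv2.connectedComponentsWithStats(cv2.morphologyEx(k.astype(np.uint8),cv2.MORPH_CLOSE,np.ones((3,3)))); k&=l==1+s[1:,4].argmax()
    q=W[k]; b=cv2.minAreaRect(q[:,:2].astype(np.float32)); bx=cv2.boxPoints(b)
    c=np.array(b[0])-A; ang=np.degrees(np.arctan2(c[1],c[0]))%360
    print("n",k.sum(),"rect",np.round(b[0],4),np.round(b[1],4),round(b[2],1),"radius",np.hypot(*c).round(4),"bearing",round(ang,1),"swivel by bearing",round(ang-180-YAW,1))
E
python3 - <<'E'
from jaw import *
m=imaging.camera_model("scene")
for n in("scene0","s1"):
    f=np.load(n+".npz"); jaw(f["p"],f["d"],m)
K,R,t=m["mtx"],m["R"],m["t"]
c=K@(R@np.array([.4777,.0111,.0512])+t); c=c[:2]/c[2]; print("tcp crop px",(c-[195,185])*4)
E
```

```text
n 147 rect [ 0.4657 -0.0206] [0.0618 0.0214] 37.8 radius 0.0543 bearing 131.9 swivel by bearing -42.2
n 151 rect [ 0.4657 -0.0203] [0.0593 0.0226] 37.6 radius 0.0545 bearing 131.7 swivel by bearing -42.4
tcp crop px [213.40146151 159.72314742]
```

```bash
python3 - <<'E'
from jaw import *
from plant import ctrl
o=ctrl.get_obs(); T=o["tool_pos"]; print(T)
m=imaging.camera_model("wrist"); p,d=imaging.snapshot("wrist"); np.savez("w2.npz",p=p,d=d,**m)
W=world(d,m); Z=W-T; c,s=np.cos(np.radians(5.9)),np.sin(np.radians(5.9))
bx=Z[...,0]*c-Z[...,1]*s; by=Z[...,0]*s+Z[...,1]*c; h=Z[...,2]
near=(d>0)&(np.abs(bx)<.06)&(np.abs(by)<.11)&(h>-.002)
for lo in np.arange(0,.12,.01):
    k=near&(h>=lo)&(h<lo+.01)
    if k.sum(): print(round(lo,2),k.sum(),bx[k].min().round(3),bx[k].max().round(3),by[k].min().round(3),by[k].max().round(3))
for u in range(120,400,20): print(u,[tuple(np.round([bx[v,u],by[v,u],h[v,u]],3)) for v in(225,245,270)])
cv2.imwrite("pics/w2.png",p)
E
```

```text
[0.47852312 0.01138851 0.05130439]
0.0 1041 0.006 0.06 -0.109 -0.002
0.01 3283 -0.002 0.06 -0.11 -0.002
0.03 93 0.01 0.013 -0.006 0.007
0.04 179 0.006 0.013 -0.006 0.007
0.05 150 0.006 0.013 -0.005 0.007
0.06 78 0.01 0.012 -0.003 0.005
0.07 425 -0.009 0.004 -0.003 0.005
0.08 46 -0.002 0.008 -0.003 0.005
0.09 785 -0.034 0.04 -0.086 0.088
0.1 5403 -0.031 0.041 -0.084 0.087
0.11 12037 -0.019 0.04 -0.081 0.083
120 [(np.float64(-0.017), np.float64(0.117), np.float64(-0.033)), (np.float64(-0.033), np.float64(0.117), np.float64(-0.029)), (np.float64(0.028), np.float64(0.041), np.float64(0.115))]
140 [(np.float64(-0.023), np.float64(0.107), np.float64(-0.05)), (np.float64(0.039), np.float64(0.032), np.float64(0.12)), (np.float64(0.032), np.float64(0.033), np.float64(0.121))]
160 [(np.float64(0.04), np.float64(0.031), np.float64(0.108)), (np.float64(0.039), np.float64(0.027), np.float64(0.12)), (np.float64(0.032), np.float64(0.027), np.float64(0.122))]
180 [(np.float64(0.04), np.float64(0.024), np.float64(0.109)), (np.float64(0.039), np.float64(0.021), np.float64(0.121)), (np.float64(0.031), 
[... 1162 characters left out ...]
4(-0.019), np.float64(0.107)), (np.float64(0.039), np.float64(-0.016), np.float64(0.12)), (np.float64(0.032), np.float64(-0.016), np.float64(0.121))]
340 [(np.float64(0.04), np.float64(-0.025), np.float64(0.108)), (np.float64(0.039), np.float64(-0.021), np.float64(0.121)), (np.float64(0.032), np.float64(-0.022), np.float64(0.121))]
360 [(np.float64(0.04), np.float64(-0.031), np.float64(0.108)), (np.float64(0.039), np.float64(-0.027), np.float64(0.12)), (np.float64(0.032), np.float64(-0.027), np.float64(0.121))]
380 [(np.float64(-0.02), np.float64(-0.107), np.float64(-0.042)), (np.float64(0.04), np.float64(-0.032), np.float64(0.121)), (np.float64(0.032), np.float64(-0.033), np.float64(0.12))]
```

View pics/w2.png

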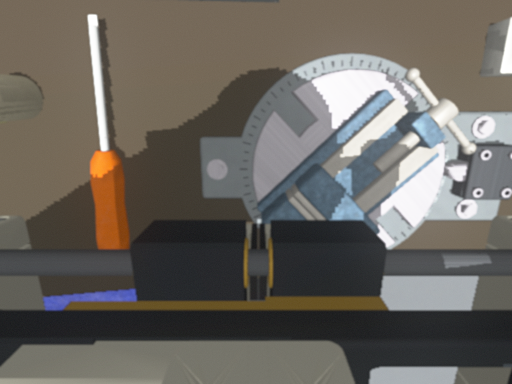

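The wrist depth shows the shut fingers are only about ±6.5 mm by ±9.5 mm at the tip. My path ran past the jaw's outer end without touching it, and the vice hasn't moved. I'll back off outward, shift in along the jaw face and push again.

```bash
python3 -m crank '[[[0.0085,0.007,0],[0,0,0],-1],[[0.0085,0.007,0],[0,0,0],-1],[[0.0055,-0.007,0],[0,0,0],-1],[[0.0055,-0.007,0],[0,0,0],-1],[[0,0,0],[0,0,0],-1],[[-0.005,-0.005,0],[0,0,0],-1],[[-0.0065,-0.0012,0],[0,0,0],-1],[[-0.0065,-0.0012,0],[0,0,0],-1],[[0,0,0],[0,0,0],-1]]'
python3 - <<'E'
from jaw import *
p,d=imaging.snapshot("scene"); jaw(p,d,imaging.camera_model("scene"))
E
```

```text
clock: 4.1
tool_pos: [0.4876, 0.0039, 0.0512]
orientation: [-180.0, 0.0, -5.8]
force: [-0.2, 0.1, -0.3]
opening: 0.0007
gripper_force: 0.0
n 148 rect [ 0.4654 -0.0203] [0.0592 0.0222] 38.7 radius 0.0548 bearing 131.9 swivel by bearing -42.2
```

```bash
python3 -m crank '[[[-0.005,-0.002,0],[0,0,0],-1],[[-0.005,-0.003,0],[0,0,0],-1],[[-0.005,-0.003,0],[0,0,0],-1],[[0,0,0],[0,0,0],-1]]'
python3 - <<'E'
from jaw import *
p,d=imaging.snapshot("scene"); jaw(p,d,imaging.camera_model("scene")); np.savez("s3.npz",p=p,d=d)
E
```

```text
clock: 4.55
tool_pos: [0.473, -0.0043, 0.051]
orientation: [180.0, 0.0, -5.8]
force: [1.1, -0.1, 0.5]
opening: 0.0002
gripper_force: 0.0
n 136 rect [ 0.4861 -0.0455] [0.0626 0.0192] 37.8 radius 0.0222 bearing 135.7 swivel by bearing -38.4
```

```bash
python3 - <<'E'
from jaw import *
f=np.load("s3.npz"); p,d=f["p"],f["d"]
cv2.imwrite("pics/s3.png",cv2.resize(p[195:305,205:325],None,fx=5,fy=5,interpolation=cv2.INTER_CUBIC))
m=imaging.camera_model("scene"); K,R,t=m["mtx"],m["R"],m["t"]
for X in([.473,-.0043,.051],[.502,-.061,.024]):
    c=K@(R@np.array(X)+t); c=c[:2]/c[2]; print("crop px",(c-[205,195])*5)
E
```

```text
crop px [225.15790648 170.07324672]
crop px [336.04174441 250.5092466 ]
```

View pics/s3.png

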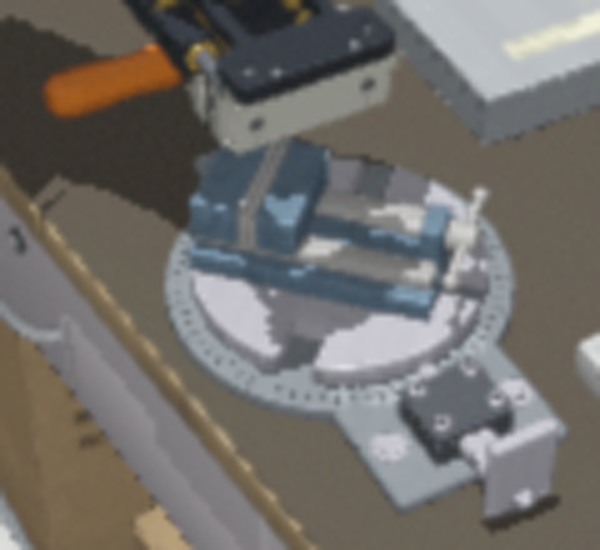

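```bash
cat > ang.py <<'E'
from jaw import *
def ang(p,d,m):
    W=world(d,m); hsv=cv2.cvtColor(p,cv2.COLOR_BGR2HSV); r=np.hypot(W[...,0]-A[0],W[...,1]-A[1])
    k=(d>0)&(W[...,2]>.064)&(W[...,2]<.075)&(r<.08)
    q=W[k][:,:2].astype(np.float32); b=cv2.minAreaRect(q); print("top",k.sum(),W[k].mean(0).round(4),[np.round(i,4) for i in b])
    k=(d>0)&(W[...,2]>.029)&(W[...,2]<.075)&(r<.09)
    q=W[k][:,:2].astype(np.float32); b=cv2.minAreaRect(q); print("whole",k.sum(),[np.round(i,4) for i in b])
E
python3 - <<'E'
from ang import *
m=imaging.camera_model("scene")
for n in("scene0","s1","s3"):
    f=np.load(n+".npz"); ang(f["p"],f["d"],m)
f=np.load("w2.npz"); 
E
```

```text
top 390 [ 0.4758 -0.0345  0.068 ] [array([ 0.4987, -0.0582]), array([0.0632, 0.1259]), np.float64(40.1532)]
whole 1306 [array([ 0.5007, -0.063 ]), array([0.0676, 0.138 ]), np.float64(37.5634)]
top 389 [ 0.4759 -0.0352  0.0681] [array([ 0.495 , -0.0575]), array([0.0615, 0.1194]), np.float64(36.7737)]
whole 1302 [array([ 0.5002, -0.0637]), array([0.0667, 0.1384]), np.float64(38.0641)]
top 351 [ 0.4736 -0.0366  0.068 ] [array([ 0.4948, -0.0564]), array([0.0628, 0.1179]), np.float64(38.5355)]
whole 1268 [array([ 0.5019, -0.0622]), array([0.0702, 0.1376]), np.float64(38.068)]
```

```bash
python3 - <<'E'
from h import *
for n,T in(("w0",[.4461,.1028,.2943]),("w2",[.4785,.0114,.0513])):
    f=np.load(n+".npz"); m=dict(mtx=f["mtx"],R=f["R"],t=f["t"]); Z=world(f["d"],m)-T
    print(n,m["mtx"][0,0],m["mtx"][1,2])
    for u in(248,254,259,264,270): print(u,[(v,*np.round(Z[v,u],3)) for v in(200,208,214,218,222,228,236)])
E
python3 - <<'E'
from plant import ctrl
o=ctrl.get_obs(); print(o["tool_pos"],o["force"],o["moment"],o["tau"])
E
```

```text
w0 283.10759028367556 193.65570889573826
248 [(200, np.float64(-0.275), np.float64(0.042), np.float64(-0.969)), (208, np.float64(-0.307), np.float64(0.042), np.float64(-0.958)), (214, np.float64(0.072), np.float64(0.0), np.float64(0.19)), (218, np.float64(-0.353), np.float64(0.043), np.float64(-0.958)), (222, np.float64(-0.371), np.float64(0.043), np.float64(-0.959)), (228, np.float64(0.012), np.float64(0.006), np.float64(0.044)), (236, np.float64(0.011), np.float64(0.006), np.float64(0.05))]
254 [(200, np.float64(-0.275), np.float64(0.017), np.float64(-0.97)), (208, np.float64(-0.307), np.float64(0.017), np.float64(-0.958)), (214, np.float64(-0.335), np.float64(0.017), np.float64(-0.96)), (218, np.float64(-0.338), np.float64(0.016), np.float64(-0.919)), (222, np.float64(-0.337), np.float64(0.016), np.float64(-0.871)), (228, np.float64(0.011), np.float64(0.003), np.float64(0.039)), (236, np.float64(0.011), np.float64(0.002), np.float64(0.05))]
259 [(200, np.float64(-0.275), np.float64(-0.005), np.float64(-0.968)), (208, np.float64(-0.308), np.float64(-0.005), np.float64(-0.96)), (214
[... 3113 characters left out ...]
(-0.004), np.float64(0.05))]
270 [(200, np.float64(0.01), np.float64(-0.01), np.float64(-0.014)), (208, np.float64(0.011), np.float64(-0.009), np.float64(0.006)), (214, np.float64(0.011), np.float64(-0.008), np.float64(0.018)), (218, np.float64(0.008), np.float64(-0.008), np.float64(0.019)), (222, np.float64(0.039), np.float64(-0.007), np.float64(0.105)), (228, np.float64(0.038), np.float64(-0.007), np.float64(0.106)), (236, np.float64(0.035), np.float64(-0.007), np.float64(0.106))]
[ 0.47357277 -0.00404765  0.05111695] [ 0.01718688 -0.07459648 -0.38521121] [-0.02269963 -0.00503104  0.0306919 ] [-7.05656293e-02 -3.68884778e+01  2.15938371e+01  5.08027822e+00
  4.36602125e-02  1.23501799e-02]
```

The wrist depth puts the visible fingertip edges about 35 mm above the reported TCP, which would explain passing over the 70 mm jaw with no force. I'll cross-check with the scene camera.

```bash
python3 - <<'E'
from h import *
m=imaging.camera_model("scene"); T=np.array([.4735,-.0041,.0511])
f=np.load("s3.npz"); W=world(f["d"],m)
k=(f["d"]>0)&(np.hypot(*(W[...,:2]-T[:2]).transpose(2,0,1))<.12)&(W[...,2]>.078)&(W[...,2]<.3)
h,e=np.histogram(W[k][:,2],bins=np.arange(.07,.3,.01)); print(list(zip(e.round(2),h)))
v,u=np.nonzero(k); 
for i in np.argsort(W[k][:,2])[:25]: print((u[i]-205)*5,(v[i]-195)*5,W[v[i],u[i]].round(3))
E
```

```text
[(np.float64(0.07), np.int64(0)), (np.float64(0.08), np.int64(9)), (np.float64(0.09), np.int64(17)), (np.float64(0.1), np.int64(21)), (np.float64(0.11), np.int64(12)), (np.float64(0.12), np.int64(0)), (np.float64(0.13), np.int64(0)), (np.float64(0.14), np.int64(20)), (np.float64(0.15), np.int64(180)), (np.float64(0.16), np.int64(265)), (np.float64(0.17), np.int64(315)), (np.float64(0.18), np.int64(441)), (np.float64(0.19), np.int64(474)), (np.float64(0.2), np.int64(111)), (np.float64(0.21), np.int64(83)), (np.float64(0.22), np.int64(84)), (np.float64(0.23), np.int64(41)), (np.float64(0.24), np.int64(112)), (np.float64(0.25), np.int64(188)), (np.float64(0.26), np.int64(44)), (np.float64(0.27), np.int64(83)), (np.float64(0.28), np.int64(167))]
205 125 [ 0.465 -0.     0.083]
195 110 [0.465 0.009 0.085]
220 140 [ 0.463 -0.018  0.086]
205 120 [ 0.464 -0.001  0.087]
210 130 [ 0.462 -0.01   0.088]
215 135 [ 0.462 -0.015  0.088]
195 105 [0.465 0.009 0.089]
210 125 [ 0.463 -0.008  0.089]
200 115 [0.463 0.001 0.089]
205 110 [0.466 0.001 0.09 ]
215 130 [ 0.462 -0.015  0.091]
205 115 [ 0.464 -0.003  0.091]
200 110 [0.463 0.001 0.092]
220 130 [ 0.463 -0.018  0.093]
210 120 [ 0.462 -0.01   0.093]
195 100 [0.464 0.007 0.094]
215 125 [ 0.462 -0.015  0.094]
210 115 [ 0.463 -0.009  0.096]
220 125 [ 0.463 -0.018  0.096]
200 105 [ 0.463 -0.     0.096]
205 105 [ 0.464 -0.002  0.097]
195 95 [0.464 0.007 0.097]
200 100 [0.463 0.001 0.099]
215 120 [ 0.461 -0.016  0.099]
210 110 [ 0.463 -0.009  0.099]
```

Both cameras agree: the real tips sit about 34 mm above the reported TCP, at z≈0.085. I'll go back to the standoff and descend so the tips reach about 0.052 (reported about 0.017), watching the force.

```bash
python3 -m crank '[[[0.02,0.011,0.005],[0,0,0],-1],[[0.019,0.011,0.005],[0,0,0],-1],[[0,0,0],[0,0,0],-1],[[0,0,-0.015],[0,0,0],-1],[[0,0,-0.015],[0,0,0],-1],[[0,0,-0.012],[0,0,0],-1],[[0,0,0],[0,0,0],-1]]'
python3 - <<'E'
from ang import *
from plant import ctrl
T=ctrl.get_obs()["tool_pos"]; print(T)
p,d=imaging.snapshot("scene"); ang(p,d,imaging.camera_model("scene"))
m=imaging.camera_model("wrist");p,d=imaging.snapshot("wrist"); Z=world(d,m)-T
print([(v,*Z[v,258].round(3)) for v in(218,224,228,236)]); cv2.imwrite("pics/w4.png",p)
E
```

```text
clock: 5.3
tool_pos: [0.5115, 0.0176, 0.0174]
orientation: [179.9, 0.2, -5.8]
force: [-0.7, -0.1, 0.6]
opening: 0.0004
gripper_force: 0.0
[0.51145007 0.0176032  0.01739658]
top 392 [ 0.4757 -0.0336  0.0681] [array([ 0.4856, -0.0557]), array([0.0754, 0.1285]), np.float64(17.3114)]
whole 1336 [array([ 0.5102, -0.0552]), array([0.092 , 0.1391]), np.float64(37.9028)]
[(218, np.float64(-0.0), np.float64(0.001), np.float64(-0.007)), (224, np.float64(-0.005), np.float64(0.001), np.float64(-0.007)), (228, np.float64(-0.008), np.float64(0.001), np.float64(-0.008)), (236, np.float64(-0.015), np.float64(0.002), np.float64(-0.008))]
```

```bash
python3 - <<'E'
from h import *
from plant import ctrl
T=ctrl.get_obs()["tool_pos"]
m=imaging.camera_model("wrist"); print(-m["R"].T@m["t"]-T); p,d=imaging.snapshot("wrist"); Z=world(d,m)-T
np.savez("w4.npz",p=p,d=d,**m)
for v in(200,210,220,230,240,250,260): print(v,[tuple(int(1000*q) for q in Z[v,u]) for u in(230,244,250,258,266,272,286)])
w=np.load("w2.npz")["p"]; print(np.abs(w[225:290,240:278].astype(int)-p[225:290,240:278]).mean((1,2)).round()[::5])
E
```

```text
[ 0.07218337 -0.00665646  0.18970708]
200 [(14, 19, -9), (13, 9, -9), (13, 4, -8), (12, 0, -9), (12, -6, -9), (16, -10, 5), (15, -20, 5)]
210 [(6, 20, -9), (5, 10, -9), (5, 5, -9), (4, 0, -9), (7, -6, -1), (8, -10, 3), (7, -19, 5)]
220 [(40, 5, 103), (40, 1, 103), (-2, 6, -9), (-2, 0, -9), (1, -5, 3), (39, -8, 103), (38, -12, 102)]
230 [(40, 4, 111), (40, 0, 112), (12, 3, 45), (-10, 1, -8), (11, -5, 46), (39, -7, 111), (38, -11, 111)]
240 [(40, 4, 118), (37, 0, 112), (11, 3, 55), (-19, 2, -9), (7, -4, 49), (39, -7, 118), (38, -11, 117)]
250 [(38, 4, 121), (35, 0, 115), (32, 0, 110), (32, -2, 110), (32, -5, 111), (36, -7, 118), (37, -10, 121)]
260 [(35, 4, 121), (33, 1, 116), (31, 0, 114), (31, -2, 114), (30, -4, 113), (33, -6, 119), (34, -10, 121)]
[6. 2. 2. 6. 6. 2. 2. 2. 2. 2. 2. 3. 3.]
```

```bash
python3 - <<'E'
from h import *
a=np.load("w4.npz")["p"][160:270,190:330]; b=np.load("w2.npz")["p"][160:270,190:330]
cv2.imwrite("pics/w4c.png",cv2.resize(np.hstack([a,b]),None,fx=2.8,fy=4,interpolation=cv2.INTER_NEAREST))
E
```

```text
(no output)
```

View pics/w4c.png

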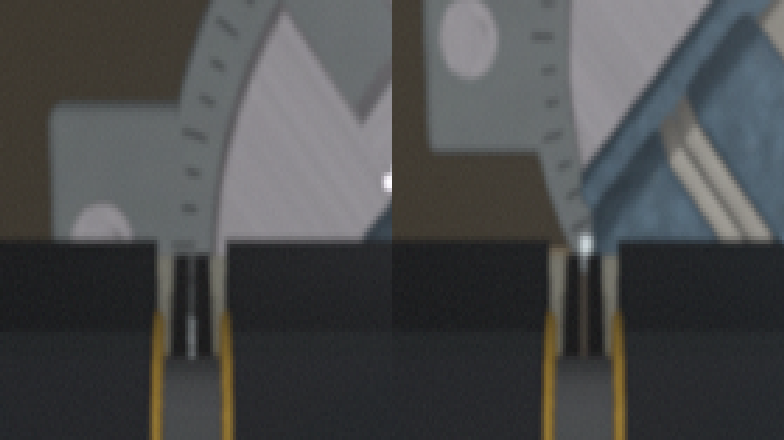

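The fingertips (crop rows 160–222, centre 258) end about 33 mm above the reported TCP and hang clear of the jaw, just outside it at jaw height. Now pushing.

```bash
python3 -m crank '[[[-0.005,-0.005,0],[0,0,0],-1],[[-0.005,-0.005,0],[0,0,0],-1],[[-0.0065,-0.0012,0],[0,0,0],-1],[[-0.0065,-0.0012,0],[0,0,0],-1],[[-0.0065,-0.0012,0],[0,0,0],-1],[[0,0,0],[0,0,0],-1]]'
python3 - <<'E'
from ang import *
p,d=imaging.snapshot("scene"); ang(p,d,imaging.camera_model("scene"));jaw(p,d,imaging.camera_model("scene"))
E
```

```text
clock: 6.05
tool_pos: [0.4832, 0.0045, 0.0197]
orientation: [-180.0, -0.1, -5.8]
force: [2.2, 2.4, 1.3]
opening: 0.0003
gripper_force: 1.1
top 343 [ 0.4619 -0.0456  0.0684] [array([ 0.4769, -0.0575]), array([0.078 , 0.1174]), np.float64(34.5196)]
whole 1248 [array([ 0.5051, -0.0569]), array([0.0901, 0.137 ]), np.float64(55.5201)]
n 148 rect [ 0.4513 -0.0368] [0.062  0.0229] 62.7 radius 0.0562 bearing 154.5 swivel by bearing -19.6
```

```bash
python3 -m crank '[[[-0.007,-0.0025,-0.001],[0,0,0],-1],[[-0.007,-0.003,-0.001],[0,0,0],-1],[[-0.007,-0.003,0],[0,0,0],-1],[[0,0,0],[0,0,0],-1]]'
python3 - <<'E'
from ang import *
p,d=imaging.snapshot("scene"); jaw(p,d,imaging.camera_model("scene"))
E
```

```text
clock: 6.5
tool_pos: [0.4608, -0.0046, 0.0168]
orientation: [180.0, 0.1, -5.8]
force: [0.5, 0.7, 1.1]
opening: 0.0003
gripper_force: 0.7
n 111 rect [ 0.4454 -0.0542] [0.0553 0.0227] 78.4 radius 0.057 bearing 173.2 swivel by bearing -0.9
```

```bash
python3 -m crank '[[[-0.002,-0.004,0],[0,0,0],-1],[[0,0,0],[0,0,0],-1]]'
python3 - <<'E'
from ang import *
from plant import ctrl
p,d=imaging.snapshot("scene"); jaw(p,d,imaging.camera_model("scene"));np.savez("s5.npz",p=p,d=d)
m=imaging.camera_model("wrist");p,d=imaging.snapshot("wrist"); np.savez("w5.npz",p=p,d=d,**m)
# vice bed edges / slots lines in the wrist view: blue pixels z .03-.045 
W=world(d,m); hsv=cv2.cvtColor(p,cv2.COLOR_BGR2HSV)
for lo,hi in((.03,.045),(.06,.075)):
    k=(d>0)&(W[...,2]>lo)&(W[...,2]<hi)&(np.hypot(W[...,0]-A[0],W[...,1]-A[1])<.08)
    if k.sum()>20: print(lo,k.sum(),[np.round(i,4) for i in cv2.minAreaRect(W[k][:,:2].astype(np.float32))])
E
```

```text
clock: 6.75
tool_pos: [0.4589, -0.0084, 0.0166]
orientation: [180.0, 0.1, -5.8]
force: [-1.9, 3.1, 0.6]
opening: 0.0006
gripper_force: 1.1
n 104 rect [ 0.4436 -0.0669] [0.0386 0.0229] 82.1 radius 0.0587 bearing 185.8 swivel by bearing 11.7
0.03 7616 [array([ 0.508 , -0.0616]), array([0.0644, 0.0967]), np.float64(81.983)]
0.06 6650 [array([ 0.5055, -0.0621]), array([0.0875, 0.128 ]), np.float64(69.1648)]
```

```bash
python3 -m crank '[[[0,-0.0016,0],[0,0,0],-1],[[0,0,0],[0,0,0],-1],[[0,0.015,0],[0,0,0],-1],[[0,0.005,0.045],[0,0,0],-1],[[0,0,0.045],[0,0,0],-1],[[0.005,-0.045,0.04],[0,0,0],-1],[[0.005,-0.045,0.03],[0,0,0],-1],[[0.005,-0.045,0],[0,0,0],-1],[[0.005,-0.045,0],[0,0,0],-1],[[0.005,-0.045,0],[0,0,0],-1],[[0,-0.035,0],[0,0,0],-1],[[0,0,0],[0,0,0],-1]]'
python3 - <<'E'
from jaw import *
from scipy.optimize import least_squares
m=imaging.camera_model("wrist");p,d=imaging.snapshot("wrist"); np.savez("w6.npz",p=p,d=d,**m)
W=world(d,m); r=np.hypot(W[...,0]-A[0],W[...,1]-A[1]); z=W[...,2]
for n,k in(("bed",(z>.03)&(z<.045)&(r<.08)),("top",(z>.06)&(z<.075)&(r<.08)),("thumb",(z>.04)&(z<.065)&(abs(W[...,1]+.221)<.025)&(abs(W[...,0]-.485)<.04)),("guide",(z>.0255)&(z<.0315)&(abs(W[...,1]+.17)<.022)&(abs(W[...,0]-.491)<.035))):
    k&=d>0
    if k.sum()>20: print(n,k.sum(),[np.round(i,4) for i in cv2.minAreaRect(W[k][:,:2].astype(np.float32))])
cv2.imwrite("pics/w6.png",p)
E
```

```text
clock: 8.05
tool_pos: [0.4833, -0.2419, 0.1669]
orientation: [180.0, 0.1, -6.0]
force: [-0.1, 0.0, 0.5]
opening: 0.0006
gripper_force: 0.0
bed 2439 [array([ 0.4947, -0.0602]), array([0.0647, 0.1232]), np.float64(82.9931)]
top 3218 [array([ 0.5021, -0.0612]), array([0.061 , 0.1362]), np.float64(82.6265)]
thumb 239 [array([ 0.4861, -0.2218]), array([0.0079, 0.0324]), np.float64(84.5435)]
guide 1000 [array([ 0.4909, -0.1701]), array([0.0361, 0.0415]), np.float64(84.2173)]
```

View pics/w6.png

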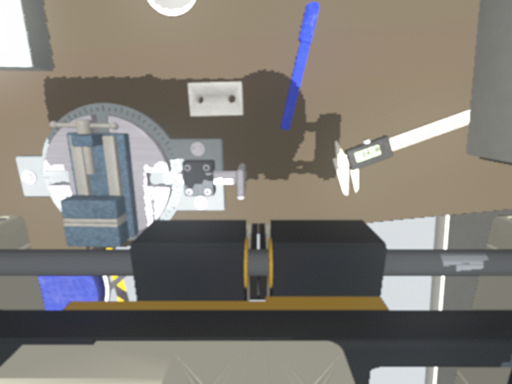

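The view shows the vice square: jaw (95,215) to the front, screw (85,125) to the back. The slot (160,178) faces the bolt guide (200,177), and the thumb plate is at (241,180). The residual swivel is about -1.4°, inside the 4.6° tolerance. I'll go down behind the thumb plate.

```bash
python3 -m crank '[[[0,-0.01,0],[0,0,0],-1],[[0,0,-0.04],[0,0,0],-1],[[0,0,-0.04],[0,0,0],-1],[[0,0,-0.035],[0,0,0],-1],[[0,0,-0.03],[0,0,0],-1],[[0,0,-0.02],[0,0,0],-1],[[0,0,0],[0,0,0],-1]]'
python3 - <<'E'
from h import *
m=imaging.camera_model("scene");p,d=imaging.snapshot("scene"); W=world(d,m)
k=(d>0)&(abs(W[...,0]-.483)<.03)&(abs(W[...,1]+.245)<.06)&(W[...,2]>.012)&(W[...,2]<.09)
for lo in np.arange(.01,.09,.01):
    s=k&(W[...,2]>=lo)&(W[...,2]<lo+.01)
    if s.sum(): print(lo.round(2),s.sum(),W[s].min(0).round(3),W[s].max(0).round(3))
E
```

```text
clock: 8.8
tool_pos: [0.482, -0.2472, 0.0002]
orientation: [-180.0, 0.3, -5.7]
force: [-1.3, -0.1, 0.1]
opening: 0.0004
gripper_force: 0.0
0.01 42 [ 0.467 -0.227  0.013] [ 0.49  -0.185  0.02 ]
0.02 62 [ 0.468 -0.228  0.02 ] [ 0.494 -0.185  0.029]
0.03 41 [ 0.468 -0.264  0.03 ] [ 0.485 -0.185  0.04 ]
0.04 56 [ 0.467 -0.265  0.041] [ 0.484 -0.22   0.05 ]
0.05 29 [ 0.468 -0.267  0.05 ] [ 0.492 -0.22   0.06 ]
0.06 17 [ 0.47  -0.268  0.06 ] [ 0.491 -0.258  0.07 ]
```

```bash
python3 -m crank '[[[0.0006,0.006,0],[0,0,0],-1],[[0.0006,0.006,0],[0,0,0],-1],[[0.0006,0.006,0],[0,0,0],-1],[[0.0006,0.006,0],[0,0,0],-1],[[0.0006,0.006,0],[0,0,0],-1],[[0,0,0],[0,0,0],-1]]'
```

```text
clock: 9.45
tool_pos: [0.4874, -0.2173, 0.0031]
orientation: [-180.0, -0.0, -5.7]
force: [0.9, -0.5, -0.6]
opening: 0.0007
gripper_force: 0.0
```

```bash
python3 -m crank '[[[0.0003,0.003,0],[0,0,0],-1],[[0.0003,0.003,0],[0,0,0],-1],[[0,0,0],[0,0,0],-1]]'
```

```text
clock: 9.75
tool_pos: [0.4877, -0.2133, 0.003]
orientation: [179.9, 0.0, -5.7]
force: [0.1, -10.8, 1.5]
opening: 0.0008
gripper_force: 5.2
```

```bash
python3 - <<'E'
from jaw import *
m=imaging.camera_model("wrist");p,d=imaging.snapshot("wrist"); W=world(d,m); z=W[...,2]; r=np.hypot(W[...,0]-A[0],W[...,1]-A[1])
ey=np.array([.1028,.9947])
for n,mm in(("wrist",m),("scene",imaging.camera_model("scene"))):
    if n=="scene": p,d=imaging.snapshot("scene")
    W=world(d,mm); z=W[...,2]; by=(W[...,:2]-A)@ey
    k=(d>0)&(z>.04)&(z<.062)&(by<-.115)&(by>-.18)&(abs(W[...,0]-.487)<.022)
    b=by[k]; print(n,k.sum(),np.histogram(b,bins=np.arange(-.18,-.11,.004)))
    k=(d>0)&(z>.03)&(z<.045)&(np.hypot(W[...,0]-A[0],W[...,1]-A[1])<.08)
    if k.sum()>50: print([np.round(i,4) for i in cv2.minAreaRect(W[k][:,:2].astype(np.float32))])
E
```

```text
wrist 366 (array([  0,   0,   0,   0,   0,  79, 100, 116,  66,   0,   0,   2,   3,
         0,   0,   0,   0]), array([-0.18 , -0.176, -0.172, -0.168, -0.164, -0.16 , -0.156, -0.152,
       -0.148, -0.144, -0.14 , -0.136, -0.132, -0.128, -0.124, -0.12 ,
       -0.116, -0.112]))
[array([ 0.5039, -0.079 ]), array([0.0312, 0.1007]), np.float64(83.4661)]
scene 93 (array([ 0,  0, 29,  8,  8,  2,  6,  6,  4,  3, 17, 10,  0,  0,  0,  0,  0]), array([-0.18 , -0.176, -0.172, -0.168, -0.164, -0.16 , -0.156, -0.152,
       -0.148, -0.144, -0.14 , -0.136, -0.132, -0.128, -0.124, -0.12 ,
       -0.116, -0.112]))
[array([ 0.4828, -0.0613]), array([0.0662, 0.1029]), np.float64(83.1036)]
```

```bash
python3 -m crank '[[[0.0003,0.003,0],[0,0,0],-1],[[0.0002,0.002,0],[0,0,0],-1],[[0,0,0],[0,0,0],-1]]'
```

```text
clock: 10.15
tool_pos: [0.4877, -0.2127, 0.0033]
orientation: [179.6, 0.1, -5.7]
force: [-0.1, -42.0, -4.2]
opening: -0.0
gripper_force: 20.4
```

A firm stop. I'll back off straight, lift clear and check the bolt travel.

```bash
python3 -m crank '[[[-0.001,-0.012,0],[0,0,0],-1],[[-0.002,-0.02,0],[0,0,0],-1],[[0,0,0.04],[0,0,0],-1],[[0,0,0.045],[0,0,0],-1],[[0,0,0.045],[0,0,0],-1],[[0,0,0.035],[0,0,0],-1],[[0,0,0],[0,0,0],-1]]'
python3 - <<'E'
from jaw import *
ey=np.array([.1028,.9947])
for n in("wrist","scene"):
    m=imaging.camera_model(n);p,d=imaging.snapshot(n); W=world(d,m); z=W[...,2]; by=(W[...,:2]-A)@ey; r=np.hypot(W[...,0]-A[0],W[...,1]-A[1])
    k=(d>0)&(z>.04)&(z<.062)&(by<-.11)&(by>-.18)&(abs(W[...,0]-.487)<.03)
    print(n,"plate",k.sum(),np.percentile(by[k],[5,50,95]).round(4),[np.round(i,4) for i in cv2.minAreaRect(W[k][:,:2].astype(np.float32))])
    for lo,hi in((.03,.045),(.06,.075)):
        k=(d>0)&(z>lo)&(z<hi)&(r<.08); print(lo,[np.round(i,4) for i in cv2.minAreaRect(W[k][:,:2].astype(np.float32))])
f=np.load("scene0.npz"); W=world(f["d"],m); z=W[...,2]; by=(W[...,:2]-A)@ey
k=(z>.04)&(z<.062)&(by<-.11)&(by>-.18)&(abs(W[...,0]-.487)<.03); print("start plate scene",np.percentile(by[k],[5,50,95]).round(4))
E
```

```text
clock: 10.85
tool_pos: [0.4881, -0.2399, 0.173]
orientation: [179.9, -0.5, -5.7]
force: [0.1, -0.4, -0.3]
opening: 0.0001
gripper_force: 0.0
wrist plate 260 [-0.1356 -0.1328 -0.1284] [array([ 0.4887, -0.192 ]), array([0.0082, 0.0331]), np.float64(84.3687)]
0.03 [array([ 0.4947, -0.0604]), array([0.0649, 0.1231]), np.float64(83.3754)]
0.06 [array([ 0.5022, -0.061 ]), array([0.0611, 0.136 ]), np.float64(82.7157)]
scene plate 102 [-0.1382 -0.1363 -0.1312] [array([ 0.4871, -0.195 ]), array([0.0081, 0.0344]), np.float64(86.0317)]
0.03 [array([ 0.4935, -0.0629]), array([0.0649, 0.1256]), np.float64(82.5953)]
0.06 [array([ 0.5002, -0.0621]), array([0.063 , 0.1351]), np.float64(83.3243)]
start plate scene [-0.168  -0.1663 -0.161 ]
```

Both cameras give 30 mm of bolt travel, with the plate centre at 132 mm from the axis. The bolt is fully home, the vice is square and the arm is clear.

```bash
python3 -c "from plant import close_job; print(close_job())"
```

```text
the job is handed in; nothing more can be done
None
```

The vice was pushed square with shut fingertips (within about 1.5°), the bolt was pushed fully home through the slot (30 mm of travel by both cameras), and the job was handed in at about 11 s with the arm clear and the loose things left alone.

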